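# Clamp the valve block and hold the angle gauge on its mark

### The arm

A 6-joint arm with a two-finger parallel gripper is mounted at the origin on the work surface. World frame = base frame: x ahead of the robot, y to its left, z up, the work surface at z = 0. Lengths are in mm, angles in rad, forces in N, time in s.
With the tool pointing down it reaches from about 325 to 875 mm from the base axis. Payload 4.4 kg.
Tool frame: the origin (TCP) lies on the centre line of the jaws, within the pads' length; the fingertips stand ahead of it and the grasp point (between the pads) lies 6 mm ahead of it (ctrl.tcp_to_tips is the z of the fingertips in the tool frame, in mm); z points along the fingers, y is the direction in which the jaws open and shut (so a half turn about z gives the same grasp; the last joint's range is limited). The gripper opens to 85 mm and grips with 20 to 120 N. Pads are 22 mm wide; open, the fingers measure 114 mm over their backs; the gripper's body (76 mm by 85 mm) begins 54 mm behind the grasp point. The pads swing forward as they close: fully open they stand 13 mm farther back than shut.
Start: joints at [1.069, 0.207, 1.542, -0, 1.393, -0.15], TCP at [197.608, 539.98, 256.282] pointing down, gripper open.
Joint ranges: [-2.73, 2.73], [-0.86, 2.22], [0.23, 2.46], [-1.11, 4.25], [0.08, 2.63], [-2.82, 2.82]. Speed limits (rad/s): [2.79, 2.79, 3.14, 3.14, 3.14, 3.14].

### API

Orientations are given as a 3x3 rotation matrix whose columns are the frame's x, y, z axes.
In Python, from plant import ctrl, sensors, optics gives the robot as it stands. Calls block until the motion is done:
- ctrl.move_ptp(position, orientation): joint-space move of the TCP to a pose.
- ctrl.move_l(position, rot=None, vel=150, threshold=None): straight line of the TCP; rot=None keeps the orientation; vel is the mean speed in mm/s. With threshold (N) it stops when the force on the tool has changed by that much, and returns True; else False.
- ctrl.set_joints(angles): joint-space move.
- ctrl.gripper_to(opening, force=None): finger opening in mm; force is the grip in N (None keeps the last); returns when the fingers have stopped.
- ctrl.hold(seconds).
- ctrl.solve_ik(position, orientation): joint angles nearest the present ones, or None.
- sensors.read_state(): the state.
- optics.grab_frame(name): name is "side" or "top" or "wrist"; returns (picture, depth): 480x640x3 uint8, red, green, blue; 480x640 float32, mm along the optical axis (not along the pixel's ray), 0 where there is no reading.
- optics.camera_params(name): a dict with "mtx" (3x3 intrinsics, pixels), "R" (3x3) and "t" (3): a world point X has camera coordinates R X + t; the wrist camera has in their place "T_tool_cam" (4x4, takes a point from camera to tool coordinates, whose origin is the TCP and whose axes are the flange's). Camera axes: x right, y down, z forward; pixel columns grow to the right and rows downward; lengths in mm; the calibration is good to about 2 mm. The wrist camera is an equidistant fisheye: a pixel r from the principal point sees the ray r / f radians off the axis. A picture is of the moment at which its call begins: read the wrist's pose just before it. camera_params takes no time and is no camera call.
A pose or a line that the arm cannot do raises ctrl.MotionError and nothing moves.
- ctrl.finish_job(): hands the job in, once; it reports no verdict.
The state is a dict: "t": time; "q": joint angles; "qvel": joint speeds; "tau": joint torques, N m; "eef_pos": TCP position; "eef_rot": TCP orientation; "force": force on the tool from outside, world axes, zero at the start; "wrist_torque": the same for the moment, N m; "grip_width": finger opening in mm.
Only numpy, scipy, OpenCV 4.12 (cv2) and the standard library are available. Lean on these libraries where they do the work, as an engineer would, in place of code of your own. Each camera call takes 0.05 s, during which the arm holds its last target. There are 200 camera calls.

### The job

Crank the vise's red handle up and over until the sliding jaw grips the brass valve block firmly. Then take the angle gauge by its yellow grip, set the middle of its base on the block's rounded crown, and rock it there until the swinging black pointer settles on the red mark. Finish holding it like that, still resting on the crown and in your grip, so I can scribe the line; leave the toy van, the black regulator and the grease jar where they are.

Things in the scene. Friction and masses are not known exactly. Their poses are not given: they have to be found in the camera images.
- vise: Blue quick-action vise fixed to the bench. Origin under the middle of its base at bench height; base 110 (x) by 170 (y) mm, bed 30 mm above the bench. Screw along the vise's y axis, 62 mm above the bench, crank at its -y end. Fixed jaw on the +y side, face at y = +20 mm; jaw tops 65 mm above the bench. Its yaw is within 0.25 rad of the world's.
- vise_crank (a joint): Crank, rad, turning about the vise's +y. At 0 the red handle leans to the vise's -x (to the robot), 0.75 above level; growing, it rises, is straight up at 0.82, goes over to +x; stop at 2.2. 1 rad closes the jaw 8 mm. Starts at 0 to 0.4; both jaws meet the block at about 1.6. Stays where left; about 4 to 6 N at the handle turns it, then the force rises fast: 12 N is a firm clamp, which stays.
- crank_grip (a point): Middle of the red crank handle, a bar 16 mm thick and about 60 mm long, parallel to the vise's y axis, sticking out to -y. It circles 50 mm from the screw's axis. In the vise's frame it is at (-50 cos a, -149, 62 + 50 sin a) mm, with a = the crank's reading + 0.75 rad.
- block: Loose brass valve block, about 0.5 kg, on the vise's bed between the jaws, gaps 2 to 4 mm (fixed jaw) and 6 to 11 mm. 44 (x) by 36 (y) mm, 75 mm tall. Origin in the middle of its underside, z up. Uneven top: a round ridge (the crown), radius 12 mm, 40 mm long along the block's x, its axis 63 mm above the underside; lower shoulders beside it.
- crown (a point): Highest point in the middle of the block's rounded crown, 75 mm above the block's underside (105 mm above the bench).
- gauge: Pendulum angle gauge, about 0.35 kg, loose on the bench. Origin in the middle of its base's underside, z up, dial faces its +x. Flat base 110 (y) by 32 (x) by 12 mm; black round case 130 mm across, 20 mm thick, dial centre 77 mm above the underside; on top the yellow grip. The black pointer always swings to point straight down and settles within a second.
- gauge_pointer (a joint): Angle of the pointer on the dial, rad. 0 with the gauge upright; it grows one for one as the gauge is turned about its own +x axis (+y end of the base up, -y end down).
- gauge_mark (a joint): Angle of the red mark on the dial, rad, on the same scale as the pointer: it lies 0.18 to 0.38 from upright and keeps its place. The pointer is on the mark when both readings are the same.
- pointer_tip (a point): Tip of the black pointer, 51 mm from the dial's centre.
- mark_tip (a point): Inner end of the red mark, 51 mm from the dial's centre: the place where the pointer's tip must be.
- van: Bystander: red toy van, 105 by 44 by 53 mm, origin under its middle. Leave it alone.
- regulator: Bystander: round black breathing regulator, 76 mm across and 46 mm high, origin under its middle. Leave it alone.
- grease: Bystander: white jar with green lid, 52 mm across and 45 mm high, origin under its middle. Leave it alone.
- vise_jaw: Sliding jaw, blue with a steel face, 90 mm wide and 22 mm thick; closes towards the vise's +y. Its face lies 11 mm to +y of its origin, at y = -29 mm in the vise's frame when the crank reads 0. Origin at bench height.
- gauge_grip (a point): Middle of the gauge's yellow grip block, 170 mm above the base's underside; the block is 26 mm (gauge's y) by 20 mm (x) and reaches from 142 to 186 mm. Grip it with the fingers closing along the gauge's y, so that it cannot turn in the fingers when rocked.
Things that resemble listed ones, but are neither listed nor needed, are in the scene too. There is more than one size of the gauge; the job needs the larger.

How it is judged (in metres and radians):
On the way:
1. the vise's sliding jaw presses the block with more than 8 N (contact force between vise_jaw and block above 8 N and angle between block's own z axis and vertical below 0.1 rad), for 0.3 s.
At the end, for the whole second after the job is handed in: The pointer's tip stays within 3.5 mm of the red mark's inner end (about 4 degrees); the gauge, held in the fingers, rests on the block with more than 0.5 N, the middle of its base within 25 mm of the crown, touching neither vise nor bench; the block is upright and still clamped with more than 5 N (distance between pointer_tip and mark_tip below 0.0035 m and distance between gauge and crown below 0.025 m and contact force between gauge and block above 0.5 N and contact force between the fingers and gauge above 2 N and contact force between gauge and vise below 0.2 N and contact force between gauge and table below 0.2 N and contact force between vise_jaw and block above 5 N and angle between block's own z axis and vertical below 0.1 rad); the arm keeps its last pose, push and grip.
It fails at once if the van is moved by more than 30 mm (distance of van from where it was at the start of the episode above 0.03 m).
It fails at once if the regulator is moved by more than 30 mm (distance of regulator from where it was at the start of the episode above 0.03 m).
It fails at once if the grease is moved by more than 30 mm (distance of grease from where it was at the start of the episode above 0.03 m).
It also fails if it takes over 69 s, if anything falls off the work surface, if the arm or the gripper's body presses on something with over 40 N, if the wrist force passes 120 N, or if a joint passes its speed limit or range.

## Working session

There is one attempt and no reset: what is moved stays moved. The work goes in short steps, each a Python script; the robot and the scene stay as the last script left them, time stands still between calls to the robot, and variables do not carry over. Pictures are saved under pics/ and viewed, about 8 in all and at most 12, crops included, and the job is handed in when it is done.

```bash
ls; mkdir -p pics
python3 - <<'E'
from plant import ctrl,sensors,optics
import cv2,numpy as np
for n in("top","side"):
    p,d=optics.grab_frame(n); cv2.imwrite(f"pics/{n}0.png",p[:,:,::-1]); np.save(f"pics/{n}0d.npy",d)
    c=optics.camera_params(n); print(n,c)
print(sensors.read_state()['t'],ctrl.tcp_to_tips,optics.camera_params("wrist"))
E
```

```text
pics
top {'mtx': array([[594.60901946,   0.        , 317.62359013],
       [  0.        , 594.60901946, 245.02837594],
       [  0.        ,   0.        ,   1.        ]]), 'R': array([[-0.02247427, -0.99973442, -0.00509955],
       [-0.99627331,  0.02282075, -0.08317875],
       [ 0.08327303,  0.00321117, -0.9965216 ]]), 't': array([ 100.98731686,  564.85570545, 1018.12491084])}
side {'mtx': array([[538.66487088,   0.        , 323.5937798 ],
       [  0.        , 538.66487088, 244.78158659],
       [  0.        ,   0.        ,   1.        ]]), 'R': array([[-0.91486022, -0.40370499, -0.00728432],
       [-0.29843631,  0.6882361 , -0.66126155],
       [ 0.27196792, -0.60278798, -0.75012006]]), 't': array([562.23527211, 171.98277975, 909.16048157])}
0.1 25.0 {'mtx': array([[371.64829954,   0.        , 323.57966738],
       [  0.        , 371.64829954, 238.5066329 ],
       [  0.        ,   0.        ,   1.        ]]), 'T_tool_cam': array([[-9.99185322e-04, -9.56916935e-01, -2.90360089e-01,
         7.25696386e+01],
       [ 9.99999470e-01, -8.84348613e-04, -5.26713669e-04,
        -4.31839055e-01],
       [ 2.47241688e-04, -2.90360461e-01,  9.56917312e-01,
        -1.17601478e+02],
       [ 0.00000000e+00,  0.00000000e+00,  0.00000000e+00,
         1.00000000e+00]])}
```

View pics/top0.png

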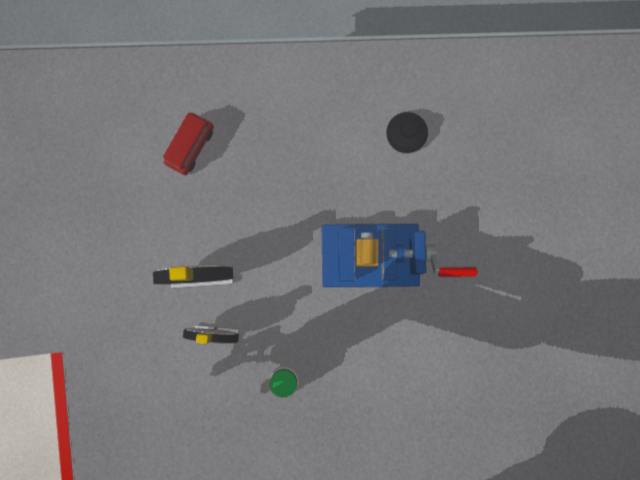

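View pics/side0.png

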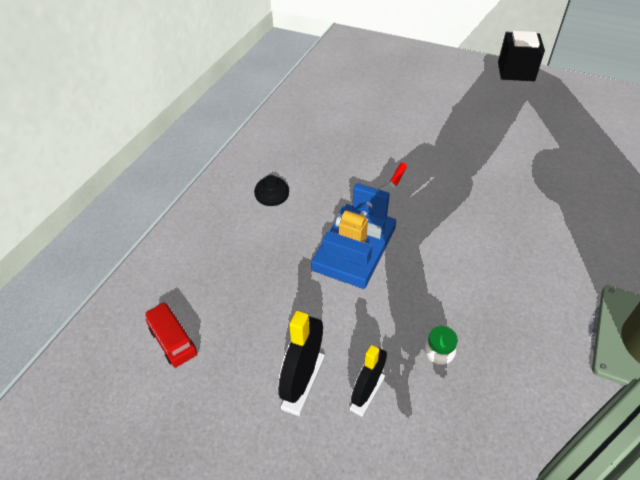

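Top view: the large gauge is at px (193,275), with a smaller lookalike gauge at (210,336). The vise is at (372,255) with its red handle at (458,272), the van at (188,143), the regulator at (407,132) and the grease at (284,382). The side view agrees: large gauge (300,365), small gauge (370,380). I choose the large one. Next I'll measure positions from depth.

```bash
cat > h.py <<'E'
from plant import ctrl,sensors,optics
import cv2,numpy as np
def cloud(n,d):
    c=optics.camera_params(n);K=c['mtx'];v,u=np.mgrid[:480,:640]
    X=np.stack([(u-K[0,2])/K[0,0]*d,(v-K[1,2])/K[1,1]*d,d],-1)
    return (X-c['t'])@c['R']
def proj(n,P):
    c=optics.camera_params(n);x=(c['R']@np.asarray(P).T).T+c['t'];x=x@c['mtx'].T
    return x[...,:2]/x[...,2:]
E
python3 - <<'E'
from h import *
ims=[]
for n,box in(("top",[(300,200,500,310),(140,250,260,360)]),("side",[(290,140,420,300),(260,300,400,420)])):
    p=cv2.imread(f"pics/{n}0.png");d=np.load(f"pics/{n}0d.npy");W=cloud(n,d)
    c=optics.camera_params(n);print(n,"cam",-c['R'].T@c['t'])
    for b in box:
        q=p[b[1]:b[3],b[0]:b[2]];s=min(400/q.shape[1],300/q.shape[0]);q=cv2.resize(q,None,fx=s,fy=s,interpolation=cv2.INTER_CUBIC)
        f=np.zeros((300,400,3),np.uint8);f[:q.shape[0],:q.shape[1]]=q;ims.append(f)
    hsv=cv2.cvtColor(p,cv2.COLOR_BGR2HSV);H,S,V=hsv[...,0],hsv[...,1],hsv[...,2]
    def rep(name,m):
        m=m&(d>0)
        k,l,st,_=cv2.connectedComponentsWithStats(m.astype(np.uint8))
        for i in range(1,k):
            if st[i,4]<25: continue
            P=W[l==i];zt=P[:,2]>np.percentile(P[:,2],50)
            print(n,name,st[i],"med",np.median(P,0).round(),"zmax",np.percentile(P[:,2],97).round(1),"topmean",P[P[:,2]>np.percentile(P[:,2],97)-8].mean(0).round(1))
    rep("blue",(H>100)&(H<125)&(S>150))
    rep("red",((H<6)|(H>174))&(S>170))
    rep("yel",(H>20)&(H<35)&(S>180))
    rep("brass",(H>10)&(H<=20)&(S>120))
    rep("green",(H>50)&(H<80)&(S>150))
    if n=="top":
        m=(H>100)&(H<125)&(S>100)&(d>0)&(abs(W[...,2]-30)<6)
        print("bedrect",cv2.minAreaRect(W[m][:,:2].astype(np.float32)))
        m=(H>100)&(H<125)&(S>100)&(d>0)&(abs(W[...,2]-65)<6)
        k,l,st,_=cv2.connectedComponentsWithStats(m.astype(np.uint8))
        for i in range(1,k):
            if st[i,4]>30:print("jaw",cv2.minAreaRect(W[l==i][:,:2].astype(np.float32)))
        m=((H<6)|(H>174))&(S>170)&(d>0);m[:,:430]=0;m[:250]=0
        P=W[m];print("handle",P.mean(0),cv2.fitLine(P.astype(np.float32),cv2.DIST_HUBER,0,.01,.01).ravel())
        m=(d>0)&(W[...,2]>60)&(W[...,2]<145)&(V<80);m[:250]=0;m[300:]=0;m[:,:140]=0;m[:,250:]=0
        print("case",cv2.minAreaRect(W[m][:,:2].astype(np.float32)))
        m=(d>0)&(abs(W[...,2]-12)<5)&(V>150);m[:250]=0;m[300:]=0;m[:,:140]=0;m[:,250:]=0
        print("base",m.sum(),cv2.minAreaRect(W[m][:,:2].astype(np.float32)))
        m=(d>0)&(abs(W[...,2]-180)<12)&(H>20)&(H<35)&(S>150)
        print("grip",cv2.minAreaRect(W[m][:,:2].astype(np.float32)))
        m=(d>0)&(H>10)&(H<=22)&(S>120)&(W[...,2]>80)&(W[...,2]<115)
        print("block",cv2.minAreaRect(W[m][:,:2].astype(np.float32)))
cv2.imwrite("pics/crops.png",np.vstack([np.hstack(ims[:2]),np.hstack(ims[2:])]))
E
```

```text
top cam [ 480.23793064   84.80069385 1062.08244149]
top blue [ 323  225   96   61 3207] med [527.  35.  31.] zmax 68.0 topmean [541.3  13.8  65. ]
top blue [376 225  14   7  50] med [595. -23.  30.] zmax 66.4 topmean [588.9 -28.   64.9]
top blue [410 231  15  42 435] med [551. -77.  93.] zmax 96.4 topmean [548.  -77.9  93.2]
top red [165 116  36  50 747] med [752. 317.  52.] zmax 55.0 topmean [752.1 317.7  51.8]
top red [439 268  38   8 295] med [ 512. -136.  105.] zmax 108.7 topmean [ 512.3 -136.4  105.3]
top red [  52  353   21  127 1280] med [277. 544.   0.] zmax 3.8 topmean [2.774e+02 5.441e+02 1.000e-01]
top yel [169 267  18  13 203] med [517. 295. 185.] zmax 187.7 topmean [516.5 295.3 184.7]
top yel [196 334  12   9 100] med [417. 272. 131.] zmax 133.8 topmean [416.8 271.2 131. ]
top brass [356 239  22  27 584] med [547.   9.  98.] zmax 105.7 topmean [548.1   7.  102.3]
top green [271 371  25  25 514] med [333. 152.  44.] zmax 47.7 topmean [333.1 151.6  44.2]
bedrect ((547.4774169921875, -3.2857894897460938), (168.5652313232422, 108.61572265625), 88.8072509765625)
jaw ((547.717
[... 865 characters left out ...]
.  46.  37.] zmax 93.1 topmean [546.7 -72.2  92. ]
side red [391 163  16  22 167] med [ 511. -129.  105.] zmax 108.3 topmean [ 512.  -130.2  105.2]
side red [ 146  303   51   64 1511] med [741. 328.  52.] zmax 55.0 topmean [752.5 321.5  52.4]
side yel [340 212  23  27 379] med [548.  23.  89.] zmax 105.1 topmean [549.7  15.8 101.8]
side yel [289 311  21  35 570] med [515. 306. 175.] zmax 187.2 topmean [517.4 300.8 185. ]
side yel [365 345  15  25 271] med [416. 280. 124.] zmax 132.9 topmean [417.4 275.9 130.8]
side brass [339 211  29  31 269] med [534.  16.  84.] zmax 105.1 topmean [546.    8.  103.6]
side green [429 326  28  28 608] med [334. 161.  44.] zmax 47.0 topmean [334.  158.2  44.4]
```

View pics/crops.png

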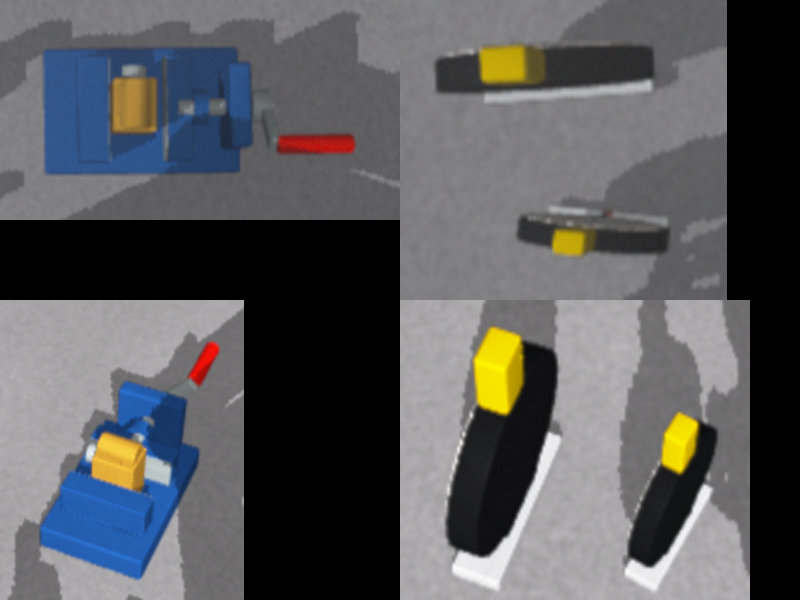

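The crop confirms the choice: the large gauge's white dial faces +x (away from the robot) with yaw about +0.06. The crank handle is at about (512,-136,99), so the crank reads roughly 0.1. Next I'll check IK for a caged radial sweep of the crank, and for the gauge grasp.

```bash
cat >> h.py <<'E'
C=np.array([546.5,-142.,62.])
def crank(A,s,tilt=None,R=50):
    """TCP pose with bar at crank angle A; s=+1: tool x=+y. tilt = tool angle (default radial)"""
    T=A if tilt is None else tilt
    z=np.array([np.cos(T),0,-np.sin(T)]);x=np.array([0,s,0.]);y=np.cross(z,x)
    p=C+R*np.array([-np.cos(A),0,np.sin(A)])
    return p-6*z,np.stack([x,y,z],1)
def down(yaw,roll=0,flip=1):
    """tool pointing down, tool x along gauge +x*flip; roll about gauge x"""
    c,s=np.cos(yaw),np.sin(yaw);Rz=np.array([[c,-s,0],[s,c,0],[0,0,1]])
    c,s=np.cos(roll),np.sin(roll);Rx=np.array([[1,0,0],[0,c,-s],[0,s,c]])
    return Rz@Rx@np.diag([flip,-flip,-1.])
E
python3 - <<'E'
from h import *
for s in(1,-1):
    for A in np.arange(.85,2.75,.3):
        for k in(1,.7,.4):
            T=np.pi/2+k*(A-np.pi/2);q=ctrl.solve_ik(*crank(A,s,T))
            print(s,round(A,2),k,None if q is None else np.round(q,2),end=' | ')
        print()
for f in(1,-1):
    for P,yaw,r in(((516,295,176),.058,0),((516,295,400),.058,0),((516,295,400),1.6,0),((516,295,400),-1.5,0),((547,8,285),-.015,.38),((547,8,285),-.015,-.38)):
        q=ctrl.solve_ik(P,down(yaw,r,f));print(f,P,yaw,r,None if q is None else np.round(q,2))
E
```

```text
1 0.85 1 [-0.67  0.09  2.24  1.15  0.47 -1.64] | 1 0.85 0.7 [-0.59  0.1   2.12  0.53  0.56 -0.99] | 1 0.85 0.4 [-0.51  0.16  1.98  0.2   0.76 -0.64] | 
1 1.15 1 [-0.54  0.12  2.03  0.36  0.65 -0.79] | 1 1.15 0.7 [-0.5   0.17  1.95  0.2   0.78 -0.63] | 1 1.15 0.4 [-0.46  0.22  1.86  0.09  0.91 -0.52] | 
1 1.45 1 [-0.44  0.26  1.79  0.06  0.98 -0.47] | 1 1.45 0.7 [-0.43  0.28  1.76  0.04  1.02 -0.45] | 1 1.45 0.4 [-0.42  0.3   1.74  0.02  1.06 -0.43] | 
1 1.75 1 [-0.37  0.45  1.53 -0.07  1.32 -0.35] | 1 1.75 0.7 [-0.38  0.42  1.57 -0.05  1.26 -0.36] | 1 1.75 0.4 [-0.39  0.39  1.61 -0.03  1.2  -0.38] | 
1 2.05 1 [-0.32  0.67  1.27 -0.15  1.66 -0.3 ] | 1 2.05 0.7 [-0.34  0.58  1.38 -0.11  1.5  -0.31] | 1 2.05 0.4 [-0.36  0.49  1.49 -0.07  1.34 -0.34] | 
1 2.35 1 [-0.29  0.91  1.   -0.22  1.98 -0.29] | 1 2.35 0.7 [-0.31  0.75  1.18 -0.16  1.73 -0.29] | 1 2.35 0.4 [-0.33  0.6   1.36 -0.1   1.47 -0.31] | 
1 2.65 1 [-0.26  1.14  0.74 -0.31  2.29 -0.34] | 1 2.65 0.7 [-0.28  0.92  0.99 -0.21  1.96 -0.29] | 1 2.65 0.4 [-0.31  0.71  1.25 -0.13  1.6  -0.29] | 
-1 0.85 1 [-0.67  0.09  2.24  1.15  
[... 862 characters left out ...]
 -0.    1.25  1.89]
1 (516, 295, 400) 0.058 0 [ 0.37  0.18  1.28 -0.    1.68  1.89]
1 (516, 295, 400) 1.6 0 [ 0.37  0.18  1.28 -0.    1.68  0.34]
1 (516, 295, 400) -1.5 0 None
1 (547, 8, 285) -0.015 0.38 [-0.34  0.16  1.58  0.36  1.53  1.21]
1 (547, 8, 285) -0.015 -0.38 [ 0.05  0.17  1.57 -0.38  1.44  1.7 ]
-1 (516, 295, 176) 0.058 0 [ 0.37  0.32  1.57 -0.    1.25 -1.25]
-1 (516, 295, 400) 0.058 0 [ 0.37  0.18  1.28 -0.    1.68 -1.25]
-1 (516, 295, 400) 1.6 0 [ 0.37  0.18  1.28 -0.    1.68 -2.8 ]
-1 (516, 295, 400) -1.5 0 [ 0.37  0.18  1.28 -0.    1.68  0.3 ]
-1 (547, 8, 285) -0.015 0.38 [-0.34  0.16  1.58  0.36  1.53 -1.93]
-1 (547, 8, 285) -0.015 -0.38 [ 0.05  0.17  1.57 -0.38  1.44 -1.44]
```

```bash
cat >> h.py <<'E'
def ct(A,off=0,k=.75):
    p,R=crank(A,1,np.pi/2+k*(A-np.pi/2));return p-off*R[:,2],R
def tang(A):
    f=sensors.read_state()['force'];return f@np.array([np.sin(A),0,np.cos(A)]),f
E
python3 - <<'E'
from h import *
A=.85
p,R=ct(A,120);p[2]+=60
ctrl.move_ptp(p,R); ctrl.gripper_to(45,20)
ctrl.move_l(*ct(A,60),vel=200)
ctrl.move_l(*ct(A),vel=80)
print(sensors.read_state()['t'],tang(A))
w=ctrl.gripper_to(21,20)
print(w,sensors.read_state()['grip_width'],tang(A))
im,d=optics.grab_frame("top");cv2.imwrite("pics/t1.png",cv2.resize(im[180:330,360:560,::-1],None,fx=2,fy=2))
im,d=optics.grab_frame("side");cv2.imwrite("pics/s1.png",cv2.resize(im[100:250,330:530,::-1],None,fx=2,fy=2))
a=cv2.imread("pics/t1.png");b=cv2.imread("pics/s1.png");cv2.imwrite("pics/c1.png",np.hstack([a,b]))
print(sensors.read_state()['t'])
E
```

```text
4.775 (np.float64(-0.11107531260211585), array([ 0.57513569, -0.42750567, -0.822996  ]))
False 21.10651164406107 (np.float64(-0.4909311784082868), array([-0.04690878, -0.06524843, -0.69045631]))
5.2333
```

View pics/c1.png

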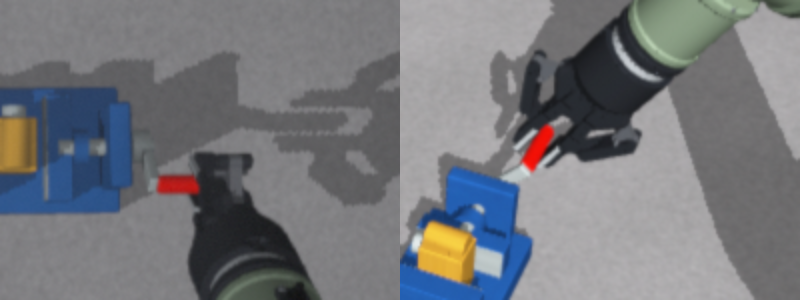

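The red bar (crop px 178,184) sits between the fingers, so the cage is good. Next I'll sweep the crank.

Run:
```python
from h import *
for A in np.arange(.97,2.21,.14):
    ctrl.move_l(*ct(A),vel=60)
    f,F=tang(A); print(round(A,2),round(f,1),F.round(1))
    if f<-25: break
print(sensors.read_state()['t'],sensors.read_state()['eef_pos'])
```

```text
0.97 0.2 [ 0.4  0.1 -0.1]
1.11 -0.2 [-0.1 -0.4 -0.2]
1.25 -0.2 [-0.1  0.8 -0.5]
1.39 0.4 [ 0.4  0.1 -0.5]
1.53 -0.7 [-0.7 -0.1  0.2]
1.67 -0.8 [-0.7 -0.1  0.6]
1.81 -0.8 [-0.8  0.9  0.1]
1.95 0.9 [ 0.7 -0.2 -0.6]
2.09 0.9 [ 0.9 -0.4 -0.3]
7.7917 [ 573.73939218 -142.13831075  110.45510661]
```

Run:
```python
from h import *
im,d=optics.grab_frame("top");a=cv2.resize(im[180:330,360:560,::-1],None,fx=2,fy=2)
im2,d2=optics.grab_frame("side");b=cv2.resize(im2[100:250,330:530,::-1],None,fx=2,fy=2);cv2.imwrite("pics/c2.png",np.hstack([a,b]))
for n,i,dd in(("top",im,d),("side",im2,d2)):
    hsv=cv2.cvtColor(i,cv2.COLOR_RGB2HSV);m=((hsv[...,0]<6)|(hsv[...,0]>174))&(hsv[...,1]>170)&(dd>0)
    W=cloud(n,dd);m&=(W[...,2]>60)&(W[...,1]<-80)
    P=W[m];print(n,len(P),np.percentile(P,[5,50,95],axis=0).round())
```

```text
Traceback (most recent call last):
IndexError: index -1 is out of bounds for axis 0 with size 0
```

View pics/c2.png

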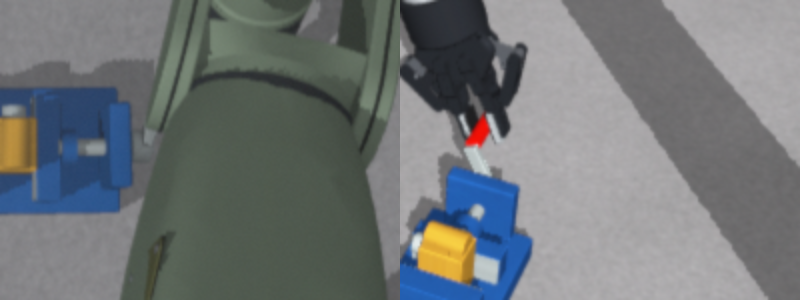

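The handle (side crop px 480,130) is following the fingers and the jaw has moved towards the block. I'll continue until the force rises.

Run:
```python
from h import *
A=2.09
while A<2.85:
    A+=.06
    hit=ctrl.move_l(*ct(A),vel=40,threshold=28)
    f,F=tang(A); print(round(A,2),hit,round(f,1),F.round(1))
    if hit or f<-18: break
ctrl.hold(.3)
print(tang(A),sensors.read_state()['t'],sensors.read_state()['eef_pos'])
```

```text
2.15 False -3.6 [-2.7  0.7  2.4]
2.21 False -3.2 [-2.5  0.6  2.1]
2.27 False -1.6 [-1.7 -0.5  0.5]
2.33 False -2.7 [-2.6  0.8  1.1]
2.39 False -1.9 [-2.3 -0.   0.5]
2.45 False -4.8 [-3.   0.7  3.7]
2.51 False -11.7 [-6.6  0.   9.7]
2.57 False -16.9 [-10.6  -0.   13.3]
2.63 False -23.6 [-15.6  -0.1  18.3]
(np.float64(-23.072423358726), array([-15.62984966,  -0.45809141,  17.68483243])) 10.4417 [ 590.61299486 -142.22160044   95.73276702]
```

The crank now holds 23 N, which is a firm clamp. Next I'll release it, take the large gauge, lift it and show its dial to the side camera.

Run:
```python
from h import *
A=2.63
ctrl.gripper_to(50)
ctrl.move_l(*ct(A,70),vel=200)
s=sensors.read_state();p=s['eef_pos'].copy() if hasattr(s['eef_pos'],'copy') else np.array(s['eef_pos'])
ctrl.move_l(np.array([p[0]-40,p[1],330]),vel=300)
im0,_=optics.grab_frame("top")
R=down(.058)
ctrl.move_ptp([516.4,295.5,300],R)
ctrl.move_l([516.4,295.5,200],vel=150)
ctrl.gripper_to(50)
hit=ctrl.move_l([516.4,295.5,176],vel=60,threshold=8);print("down hit",hit)
ctrl.gripper_to(10,70);st=sensors.read_state();print("grip",st['grip_width'],st['force'].round(1) if hasattr(st['force'],'round') else st['force'])
ctrl.move_l([516.4,295.5,330],vel=150)
print(sensors.read_state()['force'],sensors.read_state()['t'])
ctrl.move_ptp([516.4,295.5,330],down(1.6))
ctrl.hold(1.0)
st=sensors.read_state();im,d=optics.grab_frame("side");wi,wd=optics.grab_frame("wrist")
cv2.imwrite("pics/side3.png",im[:,:,::-1]);np.save("pics/side3d.npy",d);cv2.imwrite("pics/w3.png",wi[:,:,::-1])
print(st['eef_pos'],st['t'],st['grip_width'])
uv=proj("side",np.array([[516,305,330-6-93.]]))[0];print(uv)
u,v=uv.astype(int);a=cv2.resize(im[v-75:v+75,u-65:u+65,::-1],(520,600),interpolation=cv2.INTER_CUBIC)
b=cv2.resize(im0[200:310,300:500,::-1],(280,154));f=np.zeros((600,280,3),np.uint8);f[:154]=b
f[200:410]=cv2.resize(wi[:,:,::-1],(280,210));cv2.imwrite("pics/c3.png",np.hstack([a,f]))
```

```text
down hit False
grip 25.092663158990252 [-1.   0.9  0.6]
[-0.63928204  1.6472652  -3.71187885] 17.2417
[516.39954386 295.48698897 330.00858241] 19.6167 24.690042483341166
[296.63960214 303.24876246]
```

View pics/c3.png

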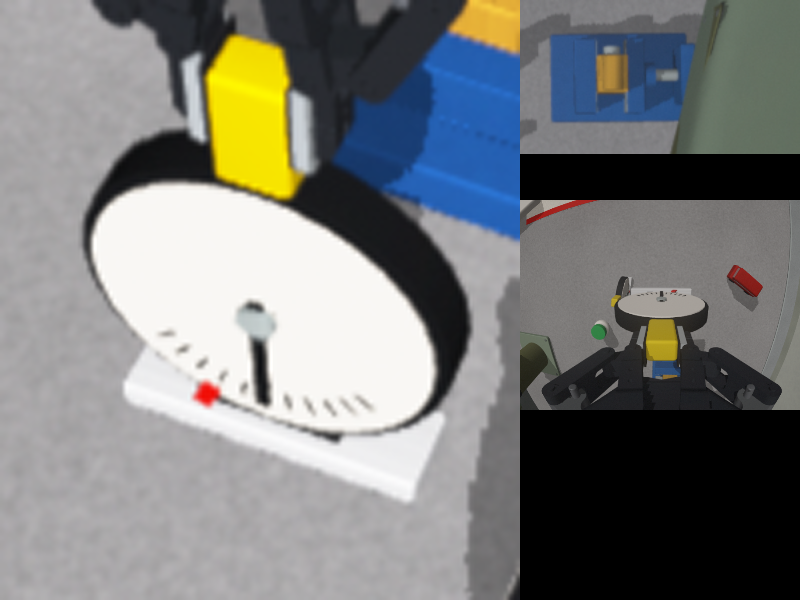

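The dial is clearly visible in the crop: hub (256,320), pointer tip (264,403), red mark around (207,393). The small gauge is still standing in the wrist view. I'll intersect these rays with the dial plane.

Run:
```python
from h import *
c=optics.camera_params("side");K=c['mtx'];o=-c['R'].T@c['t']
yaw=1.6;gx=np.array([np.cos(yaw),np.sin(yaw),0]);gy=np.array([-np.sin(yaw),np.cos(yaw),0])
T=np.array([516.4,295.5,324.])
for off in(10,13):
  pts={}
  for n,(a,b) in dict(hub=(256,320),tip=(264,403),mark=(207,393),mark_in=(211,387)).items():
    u,v=296-65+(a+.5)/4-.5,303-75+(b+.5)/4-.5
    r=c['R'].T@np.linalg.inv(K)@[u,v,1];t=((T+off*gx-o)@gx)/(r@gx);P=o+t*r-T
    pts[n]=np.array([P@gy,P[2]])
  h=pts['hub']
  for n,p in pts.items():
    dd=p-h;print(off,n,p.round(1),"r",np.linalg.norm(dd).round(1),"ang",np.arctan2(-dd[0],-dd[1]).round(3), "vs nominal ctr",np.arctan2(-p[0],-(p[1]+93)).round(3))
# block from the current top view, after clamping
im,d=optics.grab_frame("top");W=cloud("top",d);np.save("pics/t3d.npy",d);cv2.imwrite("pics/t3.png",im[:,:,::-1])
hsv=cv2.cvtColor(im,cv2.COLOR_RGB2HSV);m=(d>0)&(hsv[...,0]>10)&(hsv[...,0]<24)&(hsv[...,1]>110)&(W[...,2]>75)&(W[...,2]<115);m[:,:330]=0
P=W[m];print(len(P),P.min(0),P.max(0),"rect",cv2.minAreaRect(P[:,:2].astype(np.float32)))
Q=P[P[:,2]>101];print("crown",len(Q),Q.mean(0),Q.min(0),Q.max(0),cv2.minAreaRect(Q[:,:2].astype(np.float32)))
for y in range(-15,35,3):
    q=P[abs(P[:,1]-y)<1.5]; 
    if len(q): print(y,q[:,2].mean().round(1),len(q),q[:,0].min().round(),q[:,0].max().round())
```

```text
10 hub [  -3.1 -103.9] r 0.0 ang -3.142 vs nominal ctr 0.275
10 tip [  -2.6 -153.2] r 49.3 ang -0.009 vs nominal ctr 0.044
10 mark [ -24.6 -159.6] r 59.8 ang 0.369 vs nominal ctr 0.354
10 mark_in [ -22.7 -154.8] r 54.6 ang 0.369 vs nominal ctr 0.353
13 hub [ -1.5 -99. ] r 0.0 ang -3.142 vs nominal ctr 0.239
13 tip [  -1.  -147.9] r 48.9 ang -0.009 vs nominal ctr 0.019
13 mark [ -22.8 -154.3] r 59.3 ang 0.369 vs nominal ctr 0.357
13 mark_in [ -21.  -149.4] r 54.1 ang 0.369 vs nominal ctr 0.356
577 [526.66951583  -8.44672734  81.53192202] [570.45685617  27.4176417  108.63706515] rect ((548.6190795898438, 9.431427001953125), (35.00225067138672, 43.535621643066406), 88.3577651977539)
crown 213 [547.77528725   9.33230459 103.55055545] [ 5.29228490e+02 -2.57537747e-01  1.01014848e+02] [566.86665255  19.62165902 108.63706515] ((548.02587890625, 9.790387153625488), (19.472108840942383, 37.59834671020508), 88.54450225830078)
-9 86.0 18 538.0 568.0
-6 87.1 44 527.0 570.0
-3 91.5 40 527.0 567.0
0 99.0 39 527.0 567.0
3 100.7 45 527.0 570.0
6 101.9 52 527.0 570.0
9 102.4 52 527.0 570.0
12 102.1 50 527.0 570.0
15 101.4 51 527.0 570.0
18 99.3 53 527.0 567.0
21 92.7 56 527.0 569.0
24 88.8 47 527.0 569.0
27 86.9 30 527.0 567.0
```

The mark is at about +0.365 rad. The crown is at about (548, 9.8) with yaw -0.025. Next I'll set the gauge down tilted.

```bash
cat >> h.py <<'E'
def place(th,lift,dy=0,yaw=-.025):
    c,s=np.cos(yaw),np.sin(yaw);Rz=np.array([[c,-s,0],[s,c,0],[0,0,1]])
    n=Rz@np.array([0,-np.sin(th),np.cos(th)]);t=Rz@np.array([0,np.cos(th),np.sin(th)])
    return np.array([548,9.8,93.])+(12+176+lift)*n+dy*t,down(yaw,th)
def look(name,th):
    "dial crop from wrist camera"
    ctrl.hold(1);im,d=optics.grab_frame("wrist");cv2.imwrite(f"pics/{name}_w.png",im[:,:,::-1]);np.save(f"pics/{name}_d.npy",d);return im
E
python3 - <<'E'
from h import *
th=.365
ctrl.move_l([516.4,295.5,390],vel=200)
p,R=place(th,60);ctrl.move_ptp(p,R);ctrl.move_l(place(th,15)[0],vel=150)
ctrl.hold(.3);f0=np.array(sensors.read_state()['force'])
hit=ctrl.move_l(place(th,-8)[0],vel=15,threshold=4);s=sensors.read_state()
n=-R[:,2];print(hit,"lift",(np.array(s['eef_pos'])-place(th,0)[0])@n,"dF",np.array(s['force'])-f0)
im=look("p4",th);s=sensors.read_state();print("dF",np.array(s['force'])-f0,s['t'])
np.save("pics/f0.npy",f0)
t,_=optics.grab_frame("top");sd,_=optics.grab_frame("side")
a=cv2.resize(im[180:300,220:430,::-1],(800,457),interpolation=cv2.INTER_CUBIC)
b=np.hstack([cv2.resize(t[170:290,300:460,::-1],(190,143)),cv2.resize(sd[100:280,280:480,::-1],(159,143)),np.zeros((143,451,3),np.uint8)])
cv2.imwrite("pics/c4.png",np.vstack([a,b]))
E
```

```text
True lift -0.3720857836051631 dF [ 0.36247935 -1.14162061  9.85260899]
dF [ 0.59551189 -2.10959311 10.5024057 ] 24.425
```

View pics/c4.png

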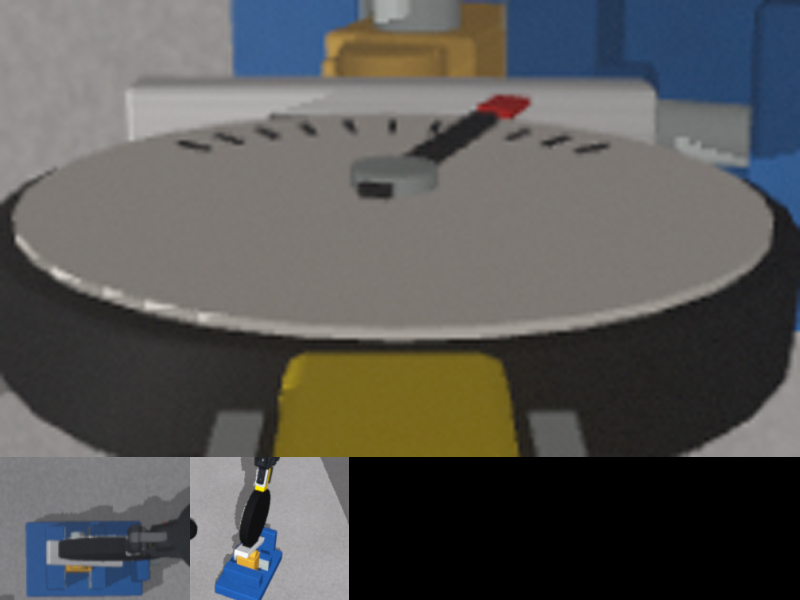

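The gauge rests on the crown (about 10 N change in force) and the pointer visually meets the red mark at (490,112). To rule out a parallax error, I'll fit the dial rim as a circle in both views and compare the angles.

Run:
```python
from h import *
from scipy.optimize import least_squares
def fit(p):
    r=least_squares(lambda c:np.hypot(p[:,0]-c[0],p[:,1]-c[1])-c[2],[0,-93,62],loss='soft_l1').x;return r
def rep(name,f,rim,pts):
    for off in(10,13):
        c=fit(np.array([f(*q,off) for q in rim]))
        print(name,off,"circle",c.round(1),end=' ')
        for n,q in pts.items():
            e=f(*q,off)-c[:2];print(n,np.arctan2(-e[0],-e[1]).round(3),np.hypot(*e).round(1),end='; ')
        print()
c=optics.camera_params("side");o=-c['R'].T@c['t'];yaw=1.6
gx=np.array([np.cos(yaw),np.sin(yaw),0]);gy=np.array([-np.sin(yaw),np.cos(yaw),0]);T=np.array([516.4,295.5,324.])
def fs(a,b,off):
    u,v=231+(a+.5)/4-.5,228+(b+.5)/4-.5
    r=c['R'].T@np.linalg.inv(c['mtx'])@[u,v,1];P=o+((T+off*gx-o)@gx)/(r@gx)*r-T
    return np.array([P@gy,P[2]])
rep("side",fs,[(90,250),(130,190),(180,181),(260,197),(340,233),(400,290),(435,350),(430,410),(345,434),(105,295)],dict(tip=(264,403),mark=(207,393),hub=(256,320)))
w=optics.camera_params("wrist");M=w['T_tool_cam'];K=w['mtx']
def fw(a,b,off):
    u,v=220+(a+.5)*210/800-.5,180+(b+.5)*120/457-.5
    d=np.array([u-K[0,2],v-K[1,2]]);r=np.hypot(*d);t=r/K[0,0];ray=M[:3,:3]@np.append(np.sin(t)*d/r,np.cos(t));oc=M[:3,3]
    P=oc+(off-oc[0])/ray[0]*ray      # tool x = gauge x, tool y=-gauge y, tool z=-gauge z
    return np.array([-P[1],-(P[2]-6)])
rep("wrist",fw,[(14,235),(60,275),(150,308),(270,328),(395,334),(520,328),(640,305),(735,265),(773,215),(720,170),(640,140),(130,137),(60,170)],
 dict(pt_in=(425,153),tip=(487,115),mark_in=(490,111),mark=(503,106),hub=(393,175),tick0=(392,126),tick3R=(518,135),tick3L=(268,132),tick5R=(594,149)))
im=cv2.imread("pics/p4_w.png");cv2.imwrite("pics/c5.png",cv2.resize(im[196:236,310:370],(780,520),interpolation=cv2.INTER_CUBIC))
```

```text
side 10 circle [ -0.7 -99.2  62.3] tip 0.036 54.0; mark 0.377 65.0; hub 0.465 5.2; 
side 13 circle [  0.9 -94.3  61.8] tip 0.036 53.6; mark 0.377 64.5; hub 0.465 5.2; 
wrist 10 circle [   0.2 -108.4   64.4] pt_in 0.218 30.4; tip 0.313 66.6; mark_in 0.308 70.8; mark 0.327 76.7; hub 0.037 13.4; tick0 0.004 52.8; tick3R 0.52 51.6; tick3L -0.483 53.8; tick5R 0.873 51.6; 
wrist 13 circle [  0.2 -97.7  61.5] pt_in 0.218 29.0; tip 0.313 63.6; mark_in 0.308 67.5; mark 0.327 73.2; hub 0.038 12.8; tick0 0.004 50.4; tick3R 0.52 49.2; tick3L -0.483 51.4; tick5R 0.873 49.2;
```

View pics/c5.png

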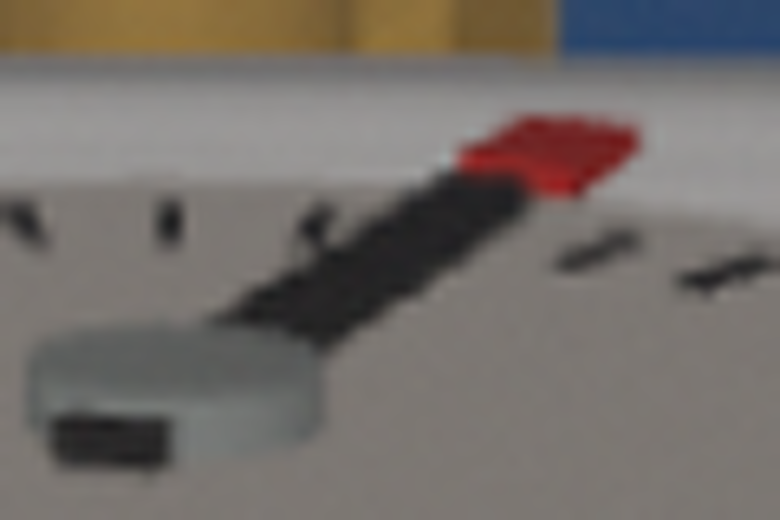

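Pointer and mark stand at the same height above the dial and meet end to end: tip (485,190), mark inner end (512,178) in the enlarged crop. The sideways offset is about 0.5–1.3 mm, against the 3.5 mm limit. One last force check, then I hand in.

Run:
```python
from h import *
s=sensors.read_state();print((np.array(s['force'])-np.load("pics/f0.npy")).round(1),s['grip_width'],s['t'])
ctrl.finish_job()
```

```text
[ 0.8 -1.7 10.5] 25.258653174327605 24.525
the job is handed in; nothing more can be done
```

The job is handed in at 24.5 s of the 69 s allowed. The gauge is in the fingers, resting on the crown with its pointer on the red mark. No verdict was reported.

- **Clamp:** I cranked the red handle over with the fingers caged around it until it took about 23 N, above the 12 N you call firm. I released it and did not measure the jaw's force on the block afterwards.
- **Gauge:** I took the larger gauge by its yellow grip and set it on the crown tilted about +0.365 rad.
- **Pointer:** In the last wrist picture the pointer tip and the red mark's inner end meet, about 0.5–1.3 mm apart against the 3.5 mm limit. They stand clear of the dial, so the absolute angles disagreed: about 0.31 rad from the wrist camera and 0.35–0.38 from the side camera. I relied on the direct comparison of the tips.
- **Contact:** The force on the tool changed by about 10 N when the gauge touched down, and it stayed there. The fingers were holding the grip at 25 mm. The last top and side views, seen small, showed the base on the block and clear of the vise.
- **Bystanders:** I never touched the van, regulator or grease jar, but I took no final measurement of where they are.

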